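# Sort out the tool rack: punch and box spanner back in their own slots

## Robot

A 7-joint arm with a two-finger parallel gripper is mounted at the origin on the work surface. World frame = base frame: x ahead of the robot, y to its left, z up, the work surface at z = 0. Lengths are in m, angles in rad, forces in N, time in s.
With the tool pointing down it reaches from about 0.4 to 0.85 m from the base axis. Payload 10.4 kg.
Tool frame: the origin (TCP) lies midway between the tips of the shut fingers; the grasp point (between the pads) lies 19 mm behind it; z points along the fingers, y is the line along which they close (so a half turn about z gives the same grasp; the last joint's range is limited). The gripper opens to 87 mm and grips with 3 to 60 N. Pads are 19 mm wide; open, the fingers measure 117 mm over their backs; the gripper's body (75 mm by 190 mm) begins 51 mm behind the grasp point.
Start: joints at [1.155, 0.332, -0.065, 1.46, 0.022, 1.35, -0.088], TCP at [0.239, -0.577, 0.223] pointing down, gripper open.
Joint ranges: [-2.6, 2.6], [-0.5, 2.12], [-1.47, 1.34], [0.16, 2.42], [-1.27, 4.41], [0.06, 2.06], [-2.6, 2.6]. Speed limits (rad/s): [2.22, 2.22, 2.79, 2.79, 3.14, 3.14, 3.14].

## Interface

Orientations are given as a unit quaternion [x, y, z, w].
In Python, from bench import sensors, eyes, order gives the robot as it stands.
- The arm moves only by the tool arm_command, never from a script. Its argument "steps" is a list of rows, each an object with "rot": the turn, a rotation vector about the world's x, y, z in degrees, a list of three; "slide": the shift along the world's x, y, z in m, a list of three; "grip": the opening, from 0 (shut) to 1 (fully open). A call has exactly 8 rows; each row shifts and turns the commanded pose from where the row before left it; what a row does not reach is not made up. A row lasts 1/8 s, in which the tool goes at most 62.5 mm and 10.7 degrees, less where a joint would pass 70% of its speed; a pose out of reach is approached as far as the arm can. A call with a gripper value outside its range is refused whole. The fingers move at their own pace and stop on an object; "newtons" is the grip in N (left out, the last holds). Time passes only in rows, so rows that do not move let the fingers close, or fill a call up. It gives the time, the measured TCP pose, the force, the opening and the grip force at its end, in the units of the state.
- sensors.read_state(): the state, without advancing time (a new reading comes with each control period).
- eyes.camera(name): name is "side" or "top"; returns a dict with "pixels" (400x640x3 uint8, red, green, blue), "intrinsics" (3x3 intrinsics, pixels), "k1" (the pictures are not rectified: a ray, as slopes to the right and down, at radius r is drawn at 1 + k1 r^2 times it, then the intrinsics apply), "pose" (4x4, takes a point from camera to world coordinates). Camera axes: x right, y down, z forward; pixel columns grow to the right and rows downward; lengths in m; the calibration is good to about 2 mm. A picture is of the moment at which its call begins. There is no depth.
- order.close_job(): hands the job in; it is judged then, once.
Trained networks look in a picture, given as the dict that the camera call returned (one of the last four; its "shot" number tells which), for a name from the list of things; names that differ only in an ending like _2 or _b are one class to them, and where a whole thing is asked for, a point or a joint stands for the part that bears it (a point fixed in the world has none). Each returns a list of dicts, best first, with "conf" (0 to 1); they miss things now and then, are a little off and sometimes report something else, mostly with a low value. They report only what shows in the picture. A call takes as long as a camera call.
- eyes.look_for(name, picture): "bbox" ([left, top, right, bottom] in pixels, round what is visible of it).
The state is a dict: "time": time; "joint_positions": joint angles; "joint_vel": joint speeds; "joint_torque": joint torques, N m; "ee_pos": TCP position; "eef_rot": TCP orientation; "ft_force": force on the tool from outside, world axes, zero at the start; "torque": the same for the moment, N m; "width": finger opening in m; "grip_force": force on a finger pad.
Only numpy, scipy, OpenCV 4.12 (cv2) and the standard library are available. Lean on these libraries where they do the work, as an engineer would, in place of code of your own. Each camera call takes 0.05 s, during which the arm holds its last target. There are 200 camera calls.

## Task

The pin punch with the blue band has been left in the box spanner's red slot: move it to its own blue-labelled slot, and put the chrome box spanner with the red band in its own red-labelled slot. Lay each tool lengthwise, fully down on the floor of its slot, either way round, setting it down rather than dropping it, and leave the other things on the bench where they are.

Things in the scene. Friction and masses are not known exactly. Their poses are not given: they have to be found in the camera images.
- spanner: Chrome box spanner, loose on the bench: straight tube 160 mm long, 0.2 to 0.35 kg, 24 mm thick with a 30 mm wide red band at mid-length; each end a hexagon 36 mm long, 28 mm across flats (32 mm across corners). Origin on its axis at mid-length (centre of mass), 14 mm above what it lies on; x along the axis. Grip the middle, across the axis.
- punch: Steel pin punch, loose, 160 mm long, 0.2 to 0.4 kg, at first lying lengthwise in the red slot. Dark octagonal body 20 mm thick, x = -80 to +25 mm, blue band 22 mm thick at x = -35 to -5; bright pin 10 mm thick, x = +25 to +80. Origin on its axis at mid-length, 10 mm above what it lies on; x along the axis to the pin. Centre of mass x = -19 mm: grip there, across the axis.
- slot_red_seat (a point): Floor centre (upper face, 18 mm above bench) of the red slot, fixed; x along it towards its red label, z up. Inside 180 mm long (x), 44 mm wide (y). Red cheeks 9 mm thick, 18 mm high, flank only x = 55 to 90 mm both ways; an end stop 8 mm thick, 18 mm high crosses each end; the middle 110 mm is open at the sides. Label block 36 x 84 mm at x = 122 mm. The box spanner's slot.
- slot_blue_seat (a point): Floor centre (upper face, 18 mm above bench) of the blue slot, fixed; x along it towards its blue label, z up. The pin punch's slot, empty at the start; same build and size as the red slot.
- slot_green_seat (a point): Floor centre (upper face, 18 mm above bench) of the green slot, fixed; x along it towards its green label, z up. For a tool that is away: not used here. Same build as the red slot; the three slots lie parallel, 100 mm apart, in any order.
- rack: Fixed dark steel plate 270 x 320 mm, 10 mm thick, that carries the three slots; origin at the centre of its underside on the bench, x along the slots.
- pump: Bystander: yellow plastic hand cleaner pump dispenser, closed, 84 mm in diameter and 198 mm high, loose, upright; origin at the centre of its underside.
- head_cover: Bystander: grey aluminium cylinder head cover, 130 x 230 x 67 mm, loose; origin at the centre of its underside.
- bin: Bystander: clear acrylic open parts bin, 110 x 200 x 70 mm with some fittings inside, loose; origin at the centre of its underside.
- rivet_tool: Bystander: lever-action rivet tool with a blue head and two black grips, about 255 x 116 x 28 mm, loose, lying flat; origin on its underside near its middle, x towards its nose.

How it is judged:
By the outcome, as a careful person would: the job done as asked, in the order asked, and still so for the second after the job is handed in, with the robot touching nothing.
It also fails if it takes over 56 s, if anything falls off the work surface, if the arm or the gripper's body presses on something with over 40 N, if the wrist force passes 120 N, or if a joint passes its speed limit or range.

## Working session

There is one attempt and no reset: what is moved stays moved. The work goes in short steps, Python scripts to look and compute and a tool call to move; the robot and the scene stay as the last step left them, time stands still between calls to the robot, and variables do not carry over. Pictures are saved under pics/ and viewed, at most 10 in all, crops included, and the job is handed in when it is done.

Besides the shell and the picture viewer there is one more tool, called after "Request:" by a JSON object that holds its "fn" and its "kwargs", one argument or row to a line. arm_command: Moves the arm, as the interface text tells. Its arguments: {"type":"object","properties":{"steps":{"type":"array","items":{"type":"object","properties":{"rot":{"type":"array","items":{"type":"number"}},"slide":{"type":"array","items":{"type":"number"}},"grip":{"type":"number"}}}},"newtons":{"type":"number"}},"required":["steps"]}

```bash
mkdir -p pics
python3 - <<'E'
from bench import sensors, eyes
import cv2, numpy as np
s=sensors.read_state(); print({k:np.round(v,3).tolist() for k,v in s.items()})
for n in ("top","side"):
    c=eyes.camera(n); cv2.imwrite(f"pics/{n}0.png",c["pixels"][:,:,::-1])
    print(n,np.round(c["intrinsics"],1).tolist(),c["k1"],np.round(c["pose"],3).tolist())
    for k in ("spanner","punch","rack","slot_red_seat","slot_blue_seat","pump","bin","head_cover","rivet_tool"):
        try: print(k,[(np.round(d["bbox"]).tolist(),round(d["conf"],2)) for d in eyes.look_for(k,c)[:2]])
        except Exception as e: print(k,e)
E
```

```text
{'time': 0.0, 'joint_positions': [1.155, 0.333, -0.065, 1.461, 0.022, 1.35, -0.089], 'joint_vel': [0.0, -0.001, 0.001, -0.002, 0.0, -0.0, -0.001], 'joint_torque': [-0.0, -62.324, 0.025, -38.99, -0.061, 0.04, 0.0], 'ee_pos': [0.239, -0.577, 0.222], 'eef_rot': [0.981, 0.195, -0.0, -0.001], 'ft_force': [-0.251, -0.522, 1.101], 'torque': [0.031, -0.003, 0.032], 'grip_force': 0.0, 'width': 0.087}
top [[433.7, 0.0, 326.3], [0.0, 433.7, 200.6], [0.0, 0.0, 1.0]] -0.11172708060016594 [[0.021, -0.99, 0.142, 0.43], [-1.0, -0.019, 0.009, 0.029], [-0.006, -0.143, -0.99, 1.335], [0.0, 0.0, 0.0, 1.0]]
spanner [([373.0, 235.0, 420.0, 271.0], 0.97)]
punch [([232.0, 231.0, 241.0, 282.0], 0.64)]
rack [([217.0, 196.0, 332.0, 299.0], 0.9)]
slot_red_seat [([221.0, 207.0, 258.0, 292.0], 0.94)]
slot_blue_seat [([250.0, 200.0, 298.0, 290.0], 0.56)]
pump []
bin []
head_cover [([382.0, 132.0, 459.0, 182.0], 0.81), ([479.0, 199.0, 519.0, 230.0], 0.62)]
rivet_tool [([145.0, 190.0, 182.0, 270.0], 0.95)]
side [[486.7, 0.0, 320.3], [0.0, 486.7, 193.8], [0.0, 0.0, 1.0]] 0.022030545367554902 [[-0.994, -0.075, 0.075, 0.515], [-0.106, 0.707, -0.699, 1.065], [-0.0, -0.703, -0.711, 1.108], [0.0, 0.0, 0.0, 1.0]]
spanner [([358.0, 147.0, 394.0, 178.0], 0.78)]
punch [([346.0, 275.0, 407.0, 286.0], 0.55)]
rack [([314.0, 212.0, 425.0, 307.0], 0.58)]
slot_red_seat [([326.0, 263.0, 419.0, 299.0], 0.93)]
slot_blue_seat [([324.0, 238.0, 413.0, 271.0], 0.9)]
pump [([336.0, 64.0, 365.0, 117.0], 0.91)]
bin [([233.0, 183.0, 282.0, 250.0], 0.81), ([290.0, 347.0, 400.0, 393.0], 0.22)]
head_cover [([262.0, 118.0, 313.0, 169.0], 0.79)]
rivet_tool [([289.0, 344.0, 401.0, 393.0], 0.88)]
```

Run:
```python
import cv2
a=cv2.imread("pics/top0.png")[110:330,140:540]; b=cv2.imread("pics/side0.png")[40:400,200:460]
cv2.imwrite("pics/top1.png",cv2.resize(a,None,fx=2,fy=2,interpolation=2)); cv2.imwrite("pics/side1.png",cv2.resize(b,None,fx=1.66,fy=1.66,interpolation=2))
```

```text
(no output)
```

View pics/top1.png

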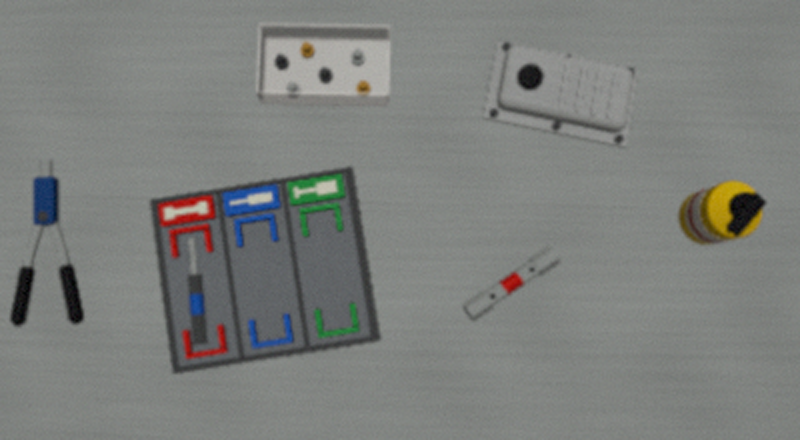

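View pics/side1.png

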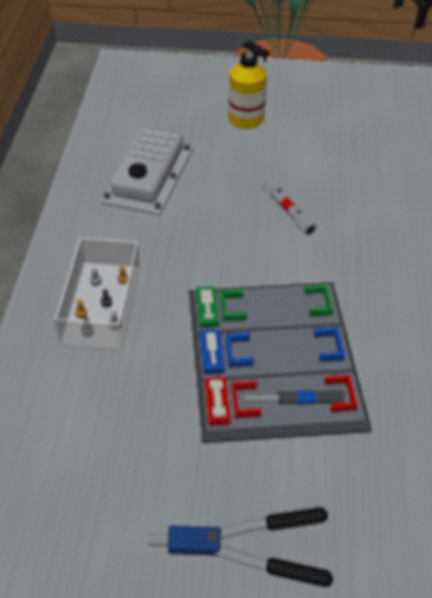

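The top view shows the red slot at the left of the rack with the punch in it (band at about full pixel (238,262)) and its pin towards the label. The blue slot is in the middle and empty, and the spanner's band is at about (396,251). The side view agrees. Next I segment by colour and triangulate.

```bash
cat > h.py <<'E'
import numpy as np, cv2
from bench import sensors, eyes
from scipy.optimize import least_squares
def dist(c): return np.array([c["k1"],0,0,0.])
def project(c,P):
    T=np.linalg.inv(c["pose"]); 
    return cv2.projectPoints(np.atleast_2d(np.float64(P)),cv2.Rodrigues(T[:3,:3])[0],T[:3,3],c["intrinsics"],dist(c))[0][:,0]
def ray(c,uv):
    s=cv2.undistortPointsIter(np.float64([[uv]]),c["intrinsics"],dist(c),None,None,(3,50,1e-10))[0,0]
    return c["pose"][:3,3], c["pose"][:3,:3]@np.r_[s,1]
def onz(c,uv,z):
    o,d=ray(c,uv); return o+d*(z-o[2])/d[2]
def tri(cs,uvs):
    f=lambda P:np.concatenate([(project(c,P)[0]-u) for c,u in zip(cs,uvs)])
    r=least_squares(f,onz(cs[0],uvs[0],.03)); return r.x, np.abs(r.fun).max()
def blobs(c,col,amin=12):
    p=c["pixels"].astype(float); R,G,B=p[...,0],p[...,1],p[...,2]
    w=np.clip({"red":R-np.maximum(G,B),"blue":B-np.maximum(R,0.8*G+0.2*R)*1.0,"green":G-np.maximum(R,B)}[col],0,None)
    n,l,st,ce=cv2.connectedComponentsWithStats((w>35).astype(np.uint8),connectivity=8)
    out=[]
    for i in range(1,n):
        if st[i,4]<amin: continue
        y,x=np.where(l==i); out.append((np.average(x),np.average(y),int(st[i,4]),st[i,:4].tolist()))
    return out
E
python3 - <<'E'
from h import *
for n in ("top","side"):
    c=eyes.camera(n)
    for col in("red","blue","green"):
        print(n,col)
        for b in blobs(c,col): print("  ",np.round(b[:2],1),b[2],b[3], np.round(onz(c,b[:2],.03),3))
E
```

```text
top red
   [232.9 214.9] 280 [219, 207, 29, 17] [0.568 0.325 0.03 ]
   [630.7 247.1] 1126 [619, 213, 21, 71] [ 0.487 -0.93   0.03 ]
   [234.5 228. ] 155 [224, 222, 23, 17] [0.528 0.318 0.03 ]
   [ 55.8 267.5] 316 [43, 243, 22, 56] [0.388 0.887 0.03 ]
   [395.6 250.8] 82 [390, 246, 12, 11] [ 0.469 -0.169  0.03 ]
   [242. 282.] 162 [231, 272, 23, 18] [0.366 0.288 0.03 ]
   [579.6 326.8] 13 [577, 326, 7, 3] [ 0.242 -0.742  0.03 ]
   [588.3 379.7] 387 [577, 368, 29, 25] [ 0.08  -0.771  0.03 ]
top blue
   [161.7 208.7] 198 [157, 199, 11, 23] [0.582 0.55  0.03 ]
   [264.4 209.8] 261 [251, 202, 29, 16] [0.585 0.229 0.03 ]
   [267.1 222.7] 132 [257, 217, 22, 17] [0.546 0.219 0.03 ]
   [237.9 261.8] 72 [235, 257, 7, 11] [0.426 0.303 0.03 ]
   [274.9 277. ] 140 [264, 267, 23, 17] [0.384 0.19  0.03 ]
top green
   [297.1 204.4] 222 [284, 197, 28, 15] [0.604 0.13  0.03 ]
   [299.5 217.3] 104 [290, 212, 21, 16] [0.564 0.122 0.03 ]
   [308.2 271.8] 107 [298, 262, 21, 17] [0.402 0.091 0.03 ]
side red
   [360.3  68.1] 58 [354, 64, 12, 11] [ 0.542 -0.748  0.03 ]
   [370.   67.8] 22 [369, 64, 3, 9] [ 0
[... 970 characters left out ...]
 41] [-0.391 -0.301  0.03 ]
   [627.1 170.8] 12 [626, 169, 4, 5] [-0.348 -0.205  0.03 ]
   [632.3 190. ] 180 [622, 178, 18, 28] [-0.334 -0.115  0.03 ]
   [637.2 210. ] 25 [634, 205, 6, 10] [-0.32  -0.028  0.03 ]
   [399.1 246.4] 203 [389, 237, 19, 21] [0.387 0.187 0.03 ]
   [327.4 251.9] 280 [320, 238, 16, 27] [0.585 0.228 0.03 ]
   [342.5 250. ] 198 [335, 240, 18, 21] [0.544 0.217 0.03 ]
   [384.4 278.5] 94 [379, 275, 12, 8] [0.426 0.301 0.03 ]
   [315.1 364.5] 401 [301, 357, 31, 16] [0.582 0.556 0.03 ]
side green
   [393.  219.6] 125 [384, 211, 17, 18] [0.404 0.088 0.03 ]
   [324.5 225.3] 176 [318, 213, 14, 23] [0.603 0.132 0.03 ]
   [338.8 222.9] 122 [333, 214, 15, 18] [0.562 0.118 0.03 ]
```

Run:
```python
from h import *
t,s=eyes.camera("top"),eyes.camera("side")
for n,a,b in [("spanner band",(395.6,250.8),(372.2,162)),("punch band",(237.9,261.8),(384.4,278.5)),
 ("red+",(234.5,228),(346.5,279.9)),("red-",(242,282),(406.2,275.9)),("blue+",(267.1,222.7),(342.5,250)),("blue-",(274.9,277),(399.1,246.4)),
 ("redlab",(232.9,214.9),(330.5,281.8)),("bluelab",(264.4,209.8),(327.4,251.9))]:
    P,e=tri((t,s),(a,b)); print(n,np.round(P,4),round(e,2))
def yaw(c,a,b,z):
    A,B=onz(c,a,z),onz(c,b,z); d=B-A; print(np.round(A,3),np.round(B,3),"yaw",np.degrees(np.arctan2(d[1],d[0])).round(1),"len",np.hypot(*d[:2]).round(3))
yaw(t,(374,266.5),(417.5,236),.02); yaw(t,(386,258.5),(406,244.5),.026)
yaw(s,(200+311/1.66,40+232/1.66),(200+265/1.66,40+186/1.66),.02)
yaw(t,(240.5,281.5),(236,230),.03); yaw(s,(200+343/1.66,40+397/1.66),(200+243/1.66,40+398/1.66),.03)
# dark body of punch: principal axis in red slot region (top)
def crop(c,u,v,w,h,k,f):
    p=c["pixels"][v:v+h,u:u+w,::-1]; return cv2.resize(p,None,fx=k,fy=k,interpolation=cv2.INTER_CUBIC)
a=crop(t,225,220,30,75,8,0); b=crop(s,335,255,85,45,6,0)[:,:]; d=crop(t,365,225,62,56,7,0)
H=600; im=np.zeros((H,800,3),np.uint8); im[:600,:240]=a; im[:270,250:250+510]=b; im[280:280+320,250:684]=d[:320]
cv2.imwrite("pics/close.png",im)
```

```text
spanner band [ 0.471  -0.1708  0.0226] 0.57
punch band [0.4265 0.3026 0.0327] 0.04
red+ [0.5267 0.3176 0.0327] 0.29
red- [0.368  0.2877 0.0323] 0.42
blue+ [0.5449 0.219  0.0325] 0.34
blue- [0.3857 0.1895 0.0325] 0.5
redlab [0.5678 0.3253 0.0286] 0.0
bluelab [0.5852 0.2289 0.0309] 0.03
[ 0.421 -0.106  0.02 ] [ 0.515 -0.238  0.02 ] yaw -54.5 len 0.162
[ 0.446 -0.141  0.026] [ 0.489 -0.202  0.026] yaw -54.6 len 0.074
[ 0.421 -0.092  0.02 ] [ 0.517 -0.221  0.02 ] yaw -53.2 len 0.16
[0.368 0.293 0.03 ] [0.522 0.313 0.03 ] yaw 7.6 len 0.155
[0.368 0.296 0.03 ] [0.526 0.315 0.03 ] yaw 6.8 len 0.16
```

View pics/close.png

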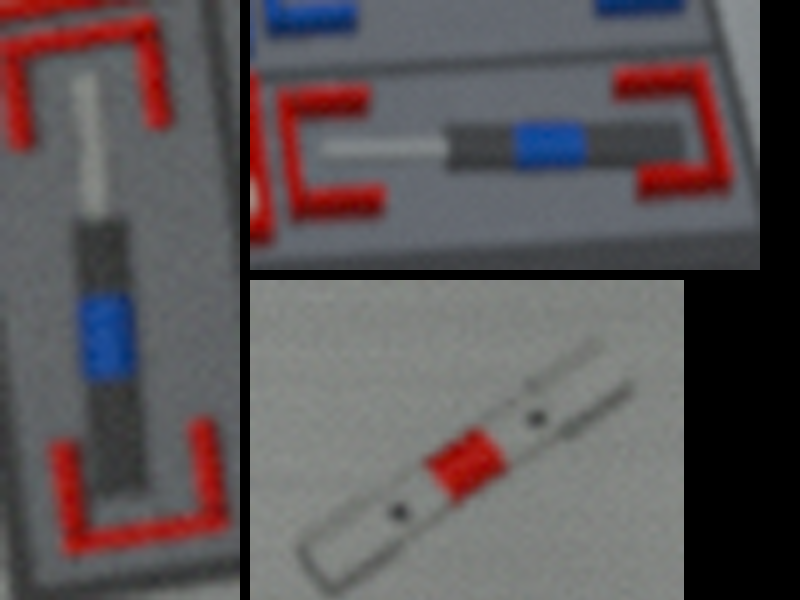

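The close crops show the punch straight in the red slot, with its band at top full pixel (238,262) and its yaw about 7°. The spanner's band is at (396,251), yaw about −54.5°. The rack yaw is about 10.5°, with seats at red (0.4476, 0.303) and blue (0.4655, 0.2047).

Request:
{"fn": "arm_command", "kwargs": {
  "steps": [
    {"slide": [0.04, 0.04, 0.015], "rot": [0, 0, 10.3], "grip": 1},
    {"slide": [0.04, 0.045, 0.012], "rot": [0, 0, 10.3], "grip": 1},
    {"slide": [0.04, 0.045, 0.01], "rot": [0, 0, 10.3], "grip": 1},
    {"slide": [0.04, 0.045, 0], "rot": [0, 0, 10.3], "grip": 1},
    {"slide": [0.04, 0.045, 0], "rot": [0, 0, 10.3], "grip": 1},
    {"slide": [0, 0.06, 0], "rot": [0, 0, 10.3], "grip": 1},
    {"slide": [0, 0.06, 0], "rot": [0, 0, 10.3], "grip": 1},
    {"slide": [0, 0.06, 0], "rot": [0, 0, 10.3], "grip": 1}
  ]
}}

```text
time: 2.2
ee_pos: [0.4391, -0.1755, 0.2597]
eef_rot: [0.607, 0.795, -0.0, 0.0]
ft_force: [0.9, -0.2, 1.3]
width: 0.087
grip_force: 0.0
```

Request:
{"fn": "arm_command", "kwargs": {
  "steps": [
    {"slide": [0, 0.06, 0], "rot": [0, 0, 10.3], "grip": 1},
    {"slide": [0, 0.06, 0], "rot": [0, 0, 10.3], "grip": 1},
    {"slide": [0, 0.06, 0], "rot": [0, 0, 10.3], "grip": 1},
    {"slide": [0, 0.06, 0], "rot": [0, 0, 10.3], "grip": 1},
    {"slide": [0, 0.06, 0], "rot": [0, 0, 10.3], "grip": 1},
    {"slide": [0, 0.06, 0], "rot": [0, 0, 10.3], "grip": 1},
    {"slide": [-0.006, 0.06, 0], "rot": [0, 0, 10.3], "grip": 1},
    {"slide": [-0.006, 0.058, 0], "rot": [0, 0, 10], "grip": 1}
  ]
}}

```text
time: 3.2
ee_pos: [0.4271, 0.3023, 0.26]
eef_rot: [-0.064, 0.998, 0.0, 0.001]
ft_force: [0.9, 0.4, -0.4]
width: 0.0872
grip_force: 0.0
```

Request:
{"fn": "arm_command", "kwargs": {
  "steps": [
    {"slide": [0, 0, -0.04], "grip": 1},
    {"slide": [0, 0, -0.05], "grip": 1},
    {"slide": [0, 0, -0.05], "grip": 1},
    {"slide": [0, 0, -0.04], "grip": 1},
    {"slide": [0, 0, -0.02], "grip": 1},
    {"slide": [0, 0, 0], "grip": 1},
    {"slide": [0, 0, 0], "grip": 1},
    {"slide": [0, 0, 0], "grip": 1}
  ]
}}

```text
schema error: expected keys rot, slide, grip
```

Run:
```python
from h import *
t,s=eyes.camera("top"),eyes.camera("side")
b=s["pixels"][200:310,310:440,::-1]; b=cv2.resize(b,None,fx=5,fy=5,interpolation=2); cv2.imwrite("pics/pre.png",b)
st=sensors.read_state(); print(st["ee_pos"],st["ft_force"],st["joint_positions"])
```

```text
[0.4243297  0.30688187 0.25969407] [-1.05710815 -0.63226211 -0.05704645] [ 0.2071331   0.21218804 -1.03404392  1.62977252  0.18081121  1.4030825
  0.85944884]
```

View pics/pre.png

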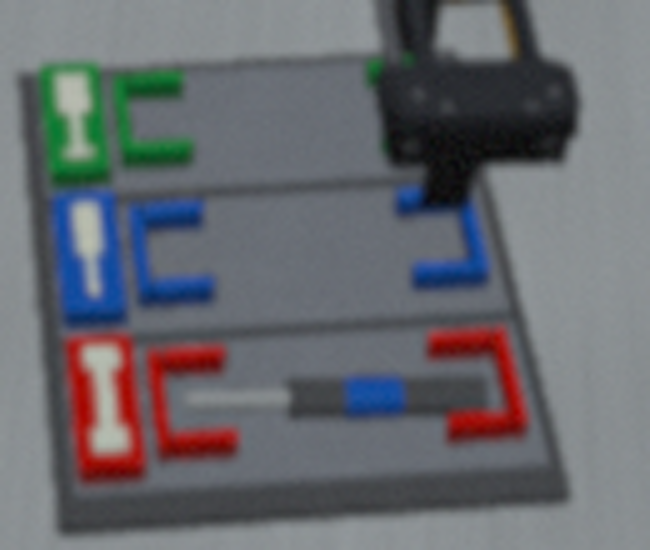

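The side view shows the gripper still high over the rack (crop (480,120)) and the punch undisturbed. Every row needs all three keys, so I resend.

Request:
{"fn": "arm_command", "kwargs": {
  "steps": [
    {"slide": [0, 0, -0.04], "rot": [0, 0, 0], "grip": 1},
    {"slide": [0, 0, -0.05], "rot": [0, 0, 0], "grip": 1},
    {"slide": [0, 0, -0.05], "rot": [0, 0, 0], "grip": 1},
    {"slide": [0, 0, -0.04], "rot": [0, 0, 0], "grip": 1},
    {"slide": [0, 0, -0.02], "rot": [0, 0, 0], "grip": 1},
    {"slide": [0, 0, 0], "rot": [0, 0, 0], "grip": 1},
    {"slide": [0, 0, 0], "rot": [0, 0, 0], "grip": 1},
    {"slide": [0, 0, 0], "rot": [0, 0, 0], "grip": 1}
  ]
}}

```text
time: 4.3
ee_pos: [0.4281, 0.3011, 0.061]
eef_rot: [-0.061, 0.998, 0.0, 0.001]
ft_force: [0.5, 0.3, -0.4]
width: 0.0869
grip_force: 0.0
```

Run:
```python
from h import *
t,s=eyes.camera("top"),eyes.camera("side")
b=s["pixels"][200:310,310:440,::-1]; b=cv2.resize(b,None,fx=5,fy=5,interpolation=2); cv2.imwrite("pics/pre2.png",b)
for i in range(3):
    st=sensors.read_state(); print(st["ee_pos"],st["eef_rot"],st["ft_force"],st["joint_positions"])
    eyes.camera("top")
```

```text
[0.42782221 0.30083382 0.06049694] [-6.09443454e-02  9.98140870e-01  2.62233866e-04  7.22662723e-04] [-0.20865163 -0.066367   -0.70631357] [ 0.09614466  0.42471448 -0.93339281  1.87091615  0.39436826  1.04172276
  0.69401433]
[0.42769718 0.30071505 0.06027572] [-6.09978410e-02  9.98137707e-01  1.57336633e-04  5.96871818e-04] [ 0.248962    0.44137674 -0.29074275] [ 0.09606591  0.42491706 -0.93326323  1.87122681  0.39452699  1.04161358
  0.69397778]
[0.42754982 0.30068363 0.06009126] [-6.10301107e-02  9.98135837e-01  1.21787813e-04  4.01433241e-04] [-0.35920264 -0.04619338 -0.72350315] [ 0.09593956  0.4251846  -0.93316069  1.8713878   0.39449986  1.04159333
  0.69396984]
```

View pics/pre2.png

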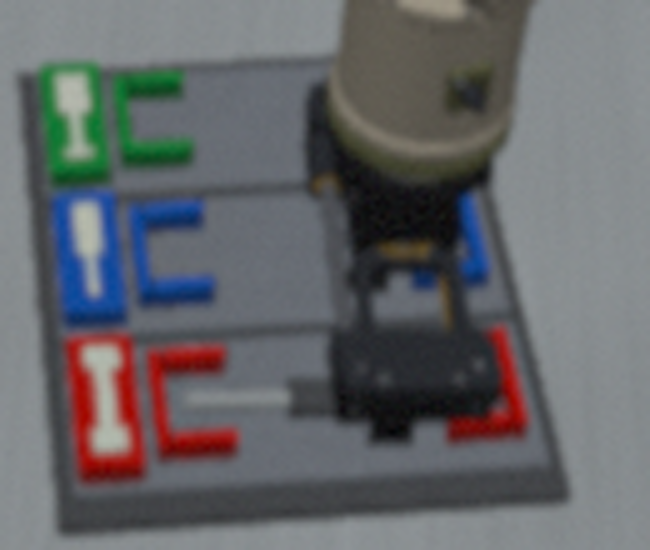

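The side view shows the fingers straddling the punch near its band, pads at about crop (415,380), clear of the red cheeks. I descend and grip.

Request:
{"fn": "arm_command", "kwargs": {
  "steps": [
    {"slide": [-0.001, 0.002, -0.015], "rot": [0, 0, 0], "grip": 1},
    {"slide": [0, 0, -0.015], "rot": [0, 0, 0], "grip": 1},
    {"slide": [0, 0, -0.008], "rot": [0, 0, 0], "grip": 1},
    {"slide": [0, 0, 0], "rot": [0, 0, 0], "grip": 1},
    {"slide": [0, 0, 0], "rot": [0, 0, 0], "grip": 0.5},
    {"slide": [0, 0, 0], "rot": [0, 0, 0], "grip": 0},
    {"slide": [0, 0, 0], "rot": [0, 0, 0], "grip": 0},
    {"slide": [0, 0, 0], "rot": [0, 0, 0], "grip": 0}
  ],
  "newtons": 30
}}

```text
time: 5.55
ee_pos: [0.4264, 0.3026, 0.0217]
eef_rot: [-0.061, 0.998, 0.0, 0.0]
ft_force: [-0.7, 0.5, 0.6]
width: 0.0547
grip_force: 0.0
```

Request:
{"fn": "arm_command", "kwargs": {
  "steps": [
    {"slide": [0, 0, 0], "rot": [0, 0, 0], "grip": 0},
    {"slide": [0, 0, 0], "rot": [0, 0, 0], "grip": 0},
    {"slide": [0, 0, 0], "rot": [0, 0, 0], "grip": 0},
    {"slide": [0, 0, 0], "rot": [0, 0, 0], "grip": 0},
    {"slide": [0, 0, 0], "rot": [0, 0, 0], "grip": 0},
    {"slide": [0, 0, 0], "rot": [0, 0, 0], "grip": 0},
    {"slide": [0, 0, 0], "rot": [0, 0, 0], "grip": 0},
    {"slide": [0, 0, 0], "rot": [0, 0, 0], "grip": 0}
  ]
}}

```text
time: 6.55
ee_pos: [0.4263, 0.3024, 0.0216]
eef_rot: [-0.061, 0.998, -0.0, -0.0]
ft_force: [-0.1, -3.3, 2.2]
width: 0.0197
grip_force: 30.0
```

Request:
{"fn": "arm_command", "kwargs": {
  "steps": [
    {"slide": [0, 0, 0.01], "rot": [0, 0, 0], "grip": 0},
    {"slide": [0, 0, 0.015], "rot": [0, 0, 0], "grip": 0},
    {"slide": [0, 0, 0.02], "rot": [0, 0, 0], "grip": 0},
    {"slide": [0, 0, 0.02], "rot": [0, 0, 0], "grip": 0},
    {"slide": [0, 0, 0], "rot": [0, 0, 0], "grip": 0},
    {"slide": [0, 0, 0], "rot": [0, 0, 0], "grip": 0},
    {"slide": [0, 0, 0], "rot": [0, 0, 0], "grip": 0},
    {"slide": [0, 0, 0], "rot": [0, 0, 0], "grip": 0}
  ]
}}

```text
time: 7.55
ee_pos: [0.426, 0.3025, 0.0861]
eef_rot: [-0.061, 0.998, -0.0, -0.0]
ft_force: [0.2, -0.7, -4.0]
width: 0.0197
grip_force: 30.0
```

Run:
```python
from h import *
t,s=eyes.camera("top"),eyes.camera("side")
b=s["pixels"][200:310,310:440,::-1]; b=cv2.resize(b,None,fx=6,fy=5,interpolation=2); cv2.imwrite("pics/lift.png",b)
st=sensors.read_state(); print(st["ee_pos"],st["ft_force"],st["torque"],st["width"])
```

```text
[0.42607931 0.3025305  0.0862637 ] [ 0.1324043  -0.63983553 -2.97863209] [ 0.12427537 -0.09481072  0.01437932] 0.019290634821174824
```

View pics/lift.png

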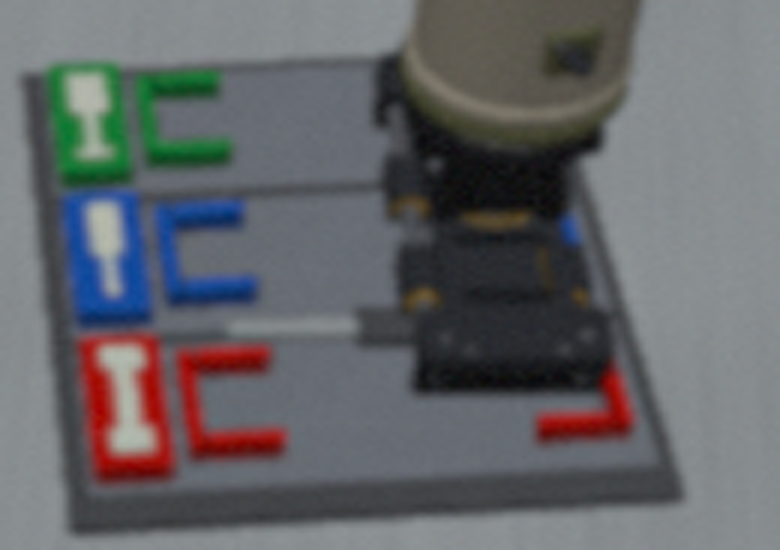

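The lifted punch is held level, pin to the left at crop (230–360,325), and the red slot is clear. I carry it over the blue slot.

Request:
{"fn": "arm_command", "kwargs": {
  "steps": [
    {"slide": [0.004, -0.02, 0], "rot": [0, 0, 1], "grip": 0},
    {"slide": [0.006, -0.03, 0], "rot": [0, 0, 1], "grip": 0},
    {"slide": [0.006, -0.03, 0], "rot": [0, 0, 1], "grip": 0},
    {"slide": [0.004, -0.0215, 0], "rot": [0, 0, 0.5], "grip": 0},
    {"slide": [0, 0, 0], "rot": [0, 0, 0], "grip": 0},
    {"slide": [0, 0, 0], "rot": [0, 0, 0], "grip": 0},
    {"slide": [0, 0, -0.02], "rot": [0, 0, 0], "grip": 0},
    {"slide": [0, 0, -0.01], "rot": [0, 0, 0], "grip": 0}
  ]
}}

```text
time: 8.65
ee_pos: [0.4452, 0.2013, 0.0547]
eef_rot: [-0.092, 0.996, -0.0, -0.001]
ft_force: [0.4, 0.5, -3.4]
width: 0.0198
grip_force: 30.0
```

Run:
```python
from h import *
t,s=eyes.camera("top"),eyes.camera("side")
b=s["pixels"][200:310,310:440,::-1]; b=cv2.resize(b,None,fx=6,fy=5,interpolation=2); cv2.imwrite("pics/over.png",b)
st=sensors.read_state(); print(st["ee_pos"],st["eef_rot"],st["ft_force"],st["joint_positions"])
```

```text
[0.44491044 0.20113658 0.05477925] [-9.20612098e-02  9.95752117e-01 -2.91391820e-06 -1.56688753e-03] [-0.55744613  0.58818553 -3.71871838] [ 0.32333562  0.35562652 -0.94616678  1.95695402  0.34030029  1.00077645
  0.97368743]
```

View pics/over.png

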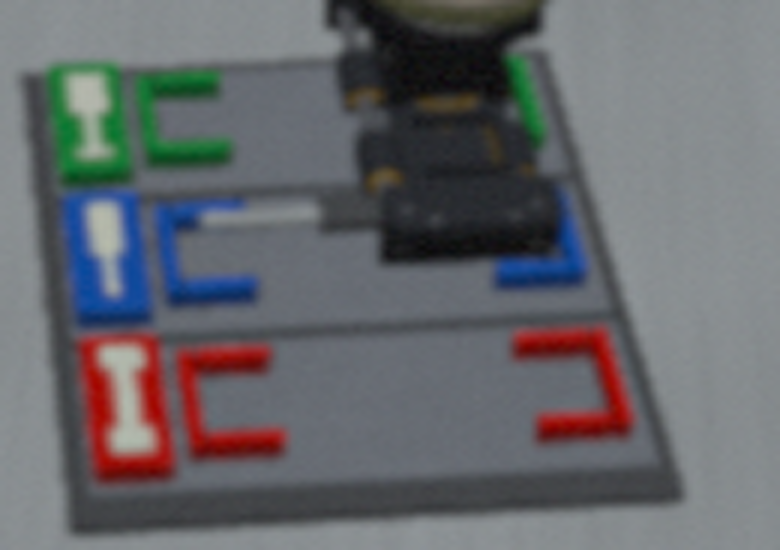

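The pin (crop (200–320,215)) lines up with the blue slot at 33 mm above the seat. I lower it gently.

Request:
{"fn": "arm_command", "kwargs": {
  "steps": [
    {"slide": [0.001, 0, -0.012], "rot": [0, 0, 0], "grip": 0},
    {"slide": [0, 0, -0.01], "rot": [0, 0, 0], "grip": 0},
    {"slide": [0, 0, -0.005], "rot": [0, 0, 0], "grip": 0},
    {"slide": [0, 0, -0.003], "rot": [0, 0, 0], "grip": 0},
    {"slide": [0, 0, -0.001], "rot": [0, 0, 0], "grip": 0},
    {"slide": [0, 0, -0.001], "rot": [0, 0, 0], "grip": 0},
    {"slide": [0, 0, -0.001], "rot": [0, 0, 0], "grip": 0},
    {"slide": [0, 0, 0], "rot": [0, 0, 0], "grip": 0}
  ]
}}

```text
time: 9.75
ee_pos: [0.4473, 0.2011, 0.0236]
eef_rot: [-0.092, 0.996, 0.0, -0.0]
ft_force: [0.1, 0.0, -3.5]
width: 0.0194
grip_force: 30.0
```

Request:
{"fn": "arm_command", "kwargs": {
  "steps": [
    {"slide": [0, 0, -0.001], "rot": [0, 0, 0], "grip": 0},
    {"slide": [0, 0, -0.0005], "rot": [0, 0, 0], "grip": 0},
    {"slide": [0, 0, -0.0005], "rot": [0, 0, 0], "grip": 0},
    {"slide": [0, 0, 0], "rot": [0, 0, 0], "grip": 0},
    {"slide": [0, 0, 0], "rot": [0, 0, 0], "grip": 0},
    {"slide": [0, 0, 0], "rot": [0, 0, 0], "grip": 0},
    {"slide": [0, 0, 0], "rot": [0, 0, 0], "grip": 0},
    {"slide": [0, 0, 0], "rot": [0, 0, 0], "grip": 0}
  ]
}}

```text
time: 10.75
ee_pos: [0.4473, 0.2011, 0.0216]
eef_rot: [-0.092, 0.996, 0.0, 0.0]
ft_force: [-0.4, 1.3, -2.6]
width: 0.0197
grip_force: 30.0
```

Request:
{"fn": "arm_command", "kwargs": {
  "steps": [
    {"slide": [0, 0, -0.0007], "rot": [0, 0, 0], "grip": 0},
    {"slide": [0, 0, 0], "rot": [0, 0, 0], "grip": 0},
    {"slide": [0, 0, 0], "rot": [0, 0, 0], "grip": 0},
    {"slide": [0, 0, 0], "rot": [0, 0, 0], "grip": 0},
    {"slide": [0, 0, 0], "rot": [0, 0, 0], "grip": 0},
    {"slide": [0, 0, 0], "rot": [0, 0, 0], "grip": 0},
    {"slide": [0, 0, 0], "rot": [0, 0, 0], "grip": 0},
    {"slide": [0, 0, 0], "rot": [0, 0, 0], "grip": 0}
  ]
}}

```text
time: 11.75
ee_pos: [0.4473, 0.2011, 0.0215]
eef_rot: [-0.092, 0.996, -0.0, 0.0]
ft_force: [-4.6, -2.3, 7.6]
width: 0.0195
grip_force: 30.0
```

Contact: the vertical force has gone from −3 to +8 N, so the punch is resting on the floor. I release and go up.

Request:
{"fn": "arm_command", "kwargs": {
  "steps": [
    {"slide": [0, 0, 0], "rot": [0, 0, 0], "grip": 0.6},
    {"slide": [0, 0, 0], "rot": [0, 0, 0], "grip": 0.6},
    {"slide": [0, 0, 0], "rot": [0, 0, 0], "grip": 0.6},
    {"slide": [0, 0, 0], "rot": [0, 0, 0], "grip": 0.6},
    {"slide": [0, 0, 0.02], "rot": [0, 0, 0], "grip": 0.7},
    {"slide": [0, 0, 0.04], "rot": [0, 0, 0], "grip": 1},
    {"slide": [0, 0, 0.05], "rot": [0, 0, 0], "grip": 1},
    {"slide": [0, 0, 0.05], "rot": [0, 0, 0], "grip": 1}
  ]
}}

```text
time: 12.75
ee_pos: [0.4469, 0.2015, 0.1837]
eef_rot: [-0.092, 0.996, 0.0, 0.0]
ft_force: [1.6, -0.3, 0.3]
width: 0.0821
grip_force: 0.0
```

Request:
{"fn": "arm_command", "kwargs": {
  "steps": [
    {"slide": [0.003, -0.047, 0], "rot": [0, 0, -9], "grip": 1},
    {"slide": [0.003, -0.055, 0], "rot": [0, 0, -10], "grip": 1},
    {"slide": [0.003, -0.055, 0], "rot": [0, 0, -10], "grip": 1},
    {"slide": [0.003, -0.055, 0], "rot": [0, 0, -10], "grip": 1},
    {"slide": [0.003, -0.055, 0], "rot": [0, 0, -10], "grip": 1},
    {"slide": [0.004, -0.055, 0], "rot": [0, 0, -10], "grip": 1},
    {"slide": [0.004, -0.0495, 0], "rot": [0, 0, -6], "grip": 1},
    {"slide": [0, 0, 0], "rot": [0, 0, 0], "grip": 1}
  ]
}}

```text
time: 13.75
ee_pos: [0.4699, -0.174, 0.1818]
eef_rot: [0.461, 0.888, 0.0, 0.0]
ft_force: [-0.4, 1.1, 1.5]
width: 0.0871
grip_force: 0.0
```

Run:
```python
from h import *
t,s=eyes.camera("top"),eyes.camera("side")
st=sensors.read_state(); print(st["ee_pos"],st["eef_rot"],st["ft_force"],st["joint_positions"])
a=cv2.resize(s["pixels"][200:310,310:440,::-1],None,fx=3,fy=3,interpolation=2)
b=cv2.resize(s["pixels"][100:210,320:450,::-1],None,fx=3,fy=3,interpolation=2)
cv2.imwrite("pics/both.png",np.hstack([a,b]))
for c in(t,s):
  for col in("red","blue"):
    print(col,[(np.round(x[:2],1).tolist(),x[2]) for x in blobs(c,col,30) if 200<x[0]<430])
```

```text
[ 0.47047277 -0.16972731  0.18175819] [4.57402937e-01 8.89259368e-01 5.09767839e-04 2.63704778e-04] [0.46947274 1.19746874 0.56433113] [ 0.86943408  0.13645944 -0.65581577  1.81151085  0.0874745   1.22214104
  0.80888974]
red [([233.0, 214.8], 284), ([234.6, 228.1], 157), ([394.0, 251.8], 53), ([242.0, 282.1], 162)]
blue [([264.4, 209.8], 264), ([267.0, 222.7], 133), ([271.2, 255.5], 70), ([274.9, 277.0], 141)]
red [([360.5, 68.2], 61), ([372.3, 162.1], 48), ([406.2, 275.9], 236), ([330.5, 281.7], 320), ([346.5, 279.9], 226)]
blue [([399.1, 246.4], 205), ([327.3, 252.0], 282), ([342.5, 250.0], 205), ([377.5, 248.4], 88), ([315.0, 364.5], 406)]
```

View pics/both.png

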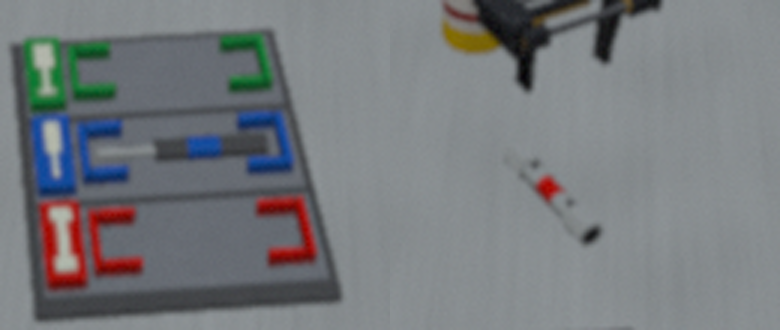

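The punch lies inside the blue brackets (left crop (95–268,148)). The spanner's red band is at right crop (550,187), with the gripper hanging above it. I descend on the spanner.

Request:
{"fn": "arm_command", "kwargs": {
  "steps": [
    {"slide": [0, 0, -0.04], "rot": [0, 0, 0], "grip": 1},
    {"slide": [0, 0, -0.05], "rot": [0, 0, 0], "grip": 1},
    {"slide": [0, 0, -0.04], "rot": [0, 0, 0], "grip": 1},
    {"slide": [0, 0, -0.03], "rot": [0, 0, 0], "grip": 1},
    {"slide": [0, 0, -0.01], "rot": [0, 0, 0], "grip": 1},
    {"slide": [0, 0, -0.005], "rot": [0, 0, 0], "grip": 1},
    {"slide": [0, 0, 0], "rot": [0, 0, 0], "grip": 0.6},
    {"slide": [0, 0, 0], "rot": [0, 0, 0], "grip": 0.5}
  ]
}}

```text
time: 14.85
ee_pos: [0.4709, -0.1706, 0.0069]
eef_rot: [0.458, 0.889, 0.0, 0.001]
ft_force: [-0.6, -0.2, -0.9]
width: 0.0743
grip_force: 0.0
```

Request:
{"fn": "arm_command", "kwargs": {
  "steps": [
    {"slide": [0, 0, 0], "rot": [0, 0, 0], "grip": 0},
    {"slide": [0, 0, 0], "rot": [0, 0, 0], "grip": 0},
    {"slide": [0, 0, 0], "rot": [0, 0, 0], "grip": 0},
    {"slide": [0, 0, 0], "rot": [0, 0, 0], "grip": 0},
    {"slide": [0, 0, 0], "rot": [0, 0, 0], "grip": 0},
    {"slide": [0, 0, 0], "rot": [0, 0, 0], "grip": 0},
    {"slide": [0, 0, 0], "rot": [0, 0, 0], "grip": 0},
    {"slide": [0, 0, 0], "rot": [0, 0, 0], "grip": 0}
  ]
}}

```text
time: 15.85
ee_pos: [0.47, -0.1706, 0.0058]
eef_rot: [0.458, 0.889, -0.0, -0.0]
ft_force: [-2.5, -1.8, 1.8]
width: 0.0233
grip_force: 30.0
```

Request:
{"fn": "arm_command", "kwargs": {
  "steps": [
    {"slide": [0, 0, 0.01], "rot": [0, 0, 0], "grip": 0},
    {"slide": [0, 0, 0.03], "rot": [0, 0, 0], "grip": 0},
    {"slide": [0, 0, 0.04], "rot": [0, 0, 0], "grip": 0},
    {"slide": [0, 0.02, 0.03], "rot": [0, 0, 4], "grip": 0},
    {"slide": [-0.002, 0.04, 0.01], "rot": [0, 0, 7], "grip": 0},
    {"slide": [-0.002, 0.045, 0], "rot": [0, 0, 7], "grip": 0},
    {"slide": [-0.002, 0.045, 0], "rot": [0, 0, 7], "grip": 0},
    {"slide": [-0.002, 0.045, 0], "rot": [0, 0, 7], "grip": 0}
  ]
}}

```text
time: 16.85
ee_pos: [0.462, 0.0263, 0.1264]
eef_rot: [0.193, 0.981, -0.0, 0.0]
ft_force: [1.0, 0.8, -3.1]
width: 0.0232
grip_force: 30.0
```

Request:
{"fn": "arm_command", "kwargs": {
  "steps": [
    {"slide": [-0.002, 0.045, 0], "rot": [0, 0, 7], "grip": 0},
    {"slide": [-0.002, 0.045, 0], "rot": [0, 0, 7], "grip": 0},
    {"slide": [-0.002, 0.045, 0], "rot": [0, 0, 7], "grip": 0},
    {"slide": [-0.002, 0.045, 0], "rot": [0, 0, 7], "grip": 0},
    {"slide": [-0.003, 0.045, 0], "rot": [0, 0, 4], "grip": 0},
    {"slide": [-0.003, 0.035, 0], "rot": [0, 0, 1], "grip": 0},
    {"slide": [-0.0015, 0.0185, 0], "rot": [0, 0, 0], "grip": 0},
    {"slide": [0, 0, 0], "rot": [0, 0, 0], "grip": 0}
  ]
}}

```text
time: 17.85
ee_pos: [0.4458, 0.3048, 0.1262]
eef_rot: [-0.093, 0.996, 0.001, -0.0]
ft_force: [-0.0, 0.3, -3.0]
width: 0.0233
grip_force: 30.0
```

Run:
```python
from h import *
t,s=eyes.camera("top"),eyes.camera("side")
st=sensors.read_state(); print(st["ee_pos"],st["eef_rot"],st["ft_force"],st["torque"],st["joint_positions"],st["width"])
p=st["ee_pos"]-[0,0,-.008]
a=np.radians(10.5); u=np.array([np.cos(a),np.sin(a),0])
im=s["pixels"][180:310,310:440,::-1].copy(); im=cv2.resize(im,None,fx=4.5,fy=4.5,interpolation=2)
for q in project(s,[p+u*.08,p-u*.08]): cv2.drawMarker(im,tuple(int(x) for x in (q-[310,180])*4.5),(255,0,255),1,14)
cv2.imwrite("pics/over2.png",im)
```

```text
[0.44676718 0.30251803 0.12592573] [-9.15659203e-02  9.95798992e-01 -2.02600432e-04 -9.21003597e-05] [-0.06508835  0.45702096 -3.91715988] [ 0.069637   -0.09360821 -0.0108515 ] [ 0.17738478  0.40191543 -1.02539548  1.7668631   0.36977617  1.18323177
  0.79808427] 0.022896152506519555
```

View pics/over2.png

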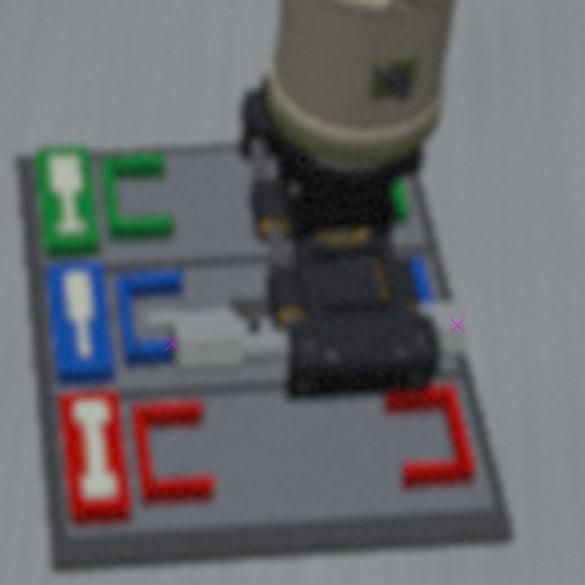

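The spanner is held level, its ends at crop (175,337) and (466,327), about 3 mm towards −x against the predicted marks. I shift 3 mm and lower.

Request:
{"fn": "arm_command", "kwargs": {
  "steps": [
    {"slide": [0.003, 0.0005, -0.02], "rot": [0, 0, 0], "grip": 0},
    {"slide": [0, 0, -0.03], "rot": [0, 0, 0], "grip": 0},
    {"slide": [0, 0, -0.025], "rot": [0, 0, 0], "grip": 0},
    {"slide": [0, 0, -0.013], "rot": [0, 0, 0], "grip": 0},
    {"slide": [0, 0, -0.006], "rot": [0, 0, 0], "grip": 0},
    {"slide": [0, 0, -0.004], "rot": [0, 0, 0], "grip": 0},
    {"slide": [0, 0, -0.002], "rot": [0, 0, 0], "grip": 0},
    {"slide": [0, 0, 0], "rot": [0, 0, 0], "grip": 0}
  ]
}}

```text
time: 18.95
ee_pos: [0.45, 0.3037, 0.0262]
eef_rot: [-0.092, 0.996, 0.0, 0.0]
ft_force: [-1.2, -0.1, -3.7]
width: 0.0235
grip_force: 30.0
```

Request:
{"fn": "arm_command", "kwargs": {
  "steps": [
    {"slide": [0, 0, -0.001], "rot": [0, 0, 0], "grip": 0},
    {"slide": [0, 0, -0.0007], "rot": [0, 0, 0], "grip": 0},
    {"slide": [0, 0, -0.0005], "rot": [0, 0, 0], "grip": 0},
    {"slide": [0, 0, 0], "rot": [0, 0, 0], "grip": 0},
    {"slide": [0, 0, 0], "rot": [0, 0, 0], "grip": 0},
    {"slide": [0, 0, 0], "rot": [0, 0, 0], "grip": 0},
    {"slide": [0, 0, 0], "rot": [0, 0, 0], "grip": 0},
    {"slide": [0, 0, 0], "rot": [0, 0, 0], "grip": 0}
  ]
}}

```text
time: 19.95
ee_pos: [0.4498, 0.3036, 0.0239]
eef_rot: [-0.092, 0.996, 0.0, 0.0]
ft_force: [-1.3, -2.4, 4.6]
width: 0.0236
grip_force: 30.0
```

Touching (+5 N). I take one more small press and then release.

Request:
{"fn": "arm_command", "kwargs": {
  "steps": [
    {"slide": [0, 0, -0.0004], "rot": [0, 0, 0], "grip": 0},
    {"slide": [0, 0, 0], "rot": [0, 0, 0], "grip": 0},
    {"slide": [0, 0, 0], "rot": [0, 0, 0], "grip": 0.6},
    {"slide": [0, 0, 0], "rot": [0, 0, 0], "grip": 0.6},
    {"slide": [0, 0, 0], "rot": [0, 0, 0], "grip": 0.6},
    {"slide": [0, 0, 0], "rot": [0, 0, 0], "grip": 0.6},
    {"slide": [0, 0, 0.015], "rot": [0, 0, 0], "grip": 0.6},
    {"slide": [0, 0, 0.03], "rot": [0, 0, 0], "grip": 0.6}
  ]
}}

```text
time: 20.95
ee_pos: [0.4492, 0.3034, 0.0689]
eef_rot: [-0.092, 0.996, -0.0, -0.001]
ft_force: [0.3, 0.5, 0.4]
width: 0.0519
grip_force: 0.0
```

Request:
{"fn": "arm_command", "kwargs": {
  "steps": [
    {"slide": [0, 0, 0.05], "rot": [0, 0, 0], "grip": 0.6},
    {"slide": [0, 0, 0.05], "rot": [0, 0, 0], "grip": 0.6},
    {"slide": [0, -0.05, 0.02], "rot": [0, 0, 0], "grip": 0.6},
    {"slide": [0, -0.055, 0], "rot": [0, 0, 0], "grip": 0.6},
    {"slide": [0, -0.055, 0], "rot": [0, 0, 0], "grip": 0.6},
    {"slide": [0, -0.055, 0], "rot": [0, 0, 0], "grip": 0.6},
    {"slide": [0, -0.055, 0], "rot": [0, 0, 0], "grip": 0.6},
    {"slide": [0, -0.055, 0], "rot": [0, 0, 0], "grip": 0.6}
  ]
}}

```text
time: 21.95
ee_pos: [0.4497, -0.0229, 0.1894]
eef_rot: [-0.092, 0.996, -0.001, 0.001]
ft_force: [1.2, -0.7, -0.2]
width: 0.0523
grip_force: 0.0
```

Run:
```python
from h import *
t,s=eyes.camera("top"),eyes.camera("side")
st=sensors.read_state(); print(st["time"],st["ee_pos"],st["ft_force"])
a=cv2.resize(s["pixels"][200:310,310:430,::-1],(480,440),interpolation=2)
b=cv2.resize(t["pixels"][190:305,210:290,::-1],(306,440),interpolation=2)
cv2.imwrite("pics/final.png",np.hstack([a,b]))
B=[blobs(c,k,30) for c in (t,s) for k in ("red","blue")]
pick=lambda l,u,v:min(l,key=lambda x:abs(x[0]-u)+abs(x[1]-v))[:2]
for n,i,uv in (("red",0,[(238,255),(376,278)]),("blue",1,[(271,255),(377,248)])):
    P,e=tri((t,s),(pick(B[i],*uv[0]),pick(B[i+2],*uv[1]))); print(n,np.round(P,4),round(e,2))
```

```text
22.05 [ 0.44941602 -0.02715358  0.18885551] [0.61456001 0.19875115 0.29114259]
red [0.4493 0.3053 0.0359] 0.17
blue [0.4474 0.2029 0.0324] 0.16
```

View pics/final.png

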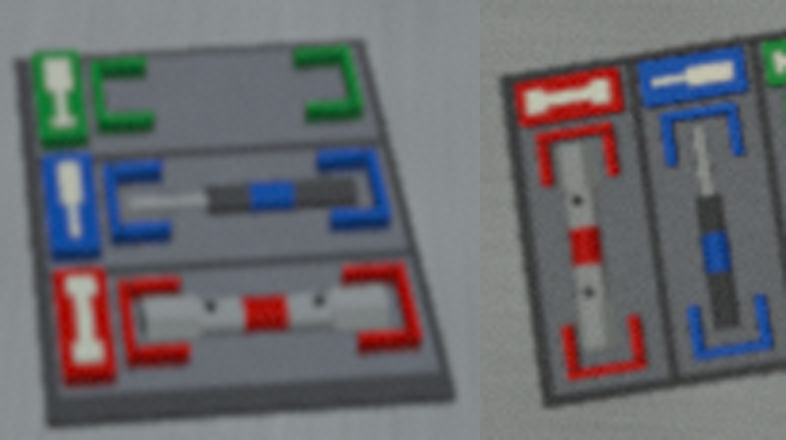

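Both tools lie inside their own brackets: the spanner at left crop (140–395,312) and the punch at (125–355,195). The measured band heights match tools lying on the slot floors. I hand in.

```bash
python3 -c "
from bench import order; print(order.close_job())"
```

```text
the job is handed in; nothing more can be done
None
```

The punch is in its blue slot and the spanner in its red slot, both set down on the slot floors. The job was handed in at about 22 s, and no verdict came back.

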